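# Close the mould that holds the bare hand skeleton

## Task

One of the two lower moulds on the bench holds a bare steel hand skeleton waiting to be cast, the other a finished green hand. Pick up the loose mould cover by its wooden handle and lower it, without dropping it, over the two pins of the mould with the steel skeleton until it rests flush all round, then let go. Leave both hands lying in their moulds and do not disturb anything else on the bench.

Things in the scene. Friction and masses are not known exactly. Their poses are not given: they have to be found in the camera images.
- mould_a: one of two identical lower mould halves, fixed: pale plaster block 170 (x) x 115 (y) x 36 mm. Origin: centre of underside, z up. In its flat top a central round hollow, 81 across, 18 deep, holds a model hand (which one varies). Two brass pins on the top at x = +70 and -70, y = 0: 12 thick, 18 high (tips 54 above the underside), the last 7 tapering to 4.
- mould_b: the other of the two identical lower mould halves, fixed: pale plaster block 170 (x) x 115 (y) x 36 mm. Origin: centre of underside, z up. In its flat top a central round hollow, 81 across, 18 deep, holds a model hand (which one varies). Two brass pins on the top at x = +70 and -70, y = 0: 12 thick, 18 high (tips 54 above the underside), the last 7 tapering to 4.
- cover: loose mould cover, 0.3 to 0.6 kg: pale plaster plate 170 (x) x 115 (y) x 14 mm, flat on the bench. Origin: centre of underside, z up. 16 mm through holes at x = +70 and -70, y = 0 fit the pins either way round. Brown wooden handle on top: bar along x, centred, 80 long, 18 wide (y), 26 to 56 mm above the underside, on two feet. Flush: underside 36 mm above the mould's.
- skeleton: bare dark steel skeleton of a hand (thin rods and balls), about 70 x 55 mm, 9 mm thick, lying loose in the hollow of one mould; origin: middle of its underside
- green_hand: finished solid green hand, about 74 x 60 mm, 12 mm thick, lying loose in the hollow of the other mould; origin: middle of its underside
- paint_jar: bystander: closed paint jar with a red cap, 60 mm across, 85 mm tall; origin: centre of its underside
- spray_can: bystander: blue spray can, 60 mm across, 150 mm tall; origin: centre of its underside
- tape_roll: bystander: yellow roll of tape lying flat, 90 mm across, 25 mm tall; origin: centre of its underside
- screwdriver: bystander: screwdriver lying flat, 160 mm long; origin: about the middle of its length, on its underside
- brush: bystander: brush lying flat, 200 mm long; origin: about the middle of its length, on its underside
- mug: bystander: blue mug, 80 mm across, 90 mm tall; origin: centre of its underside
- wood_block: bystander: pale wooden block, 110 x 70 x 45 mm; origin: centre of its underside
Mind the look-alikes: they are no part of the job. What is shaped like the mould_a but red is not meant.

How it is judged (in metres and radians):
At the end, for the whole second after the job is handed in: The cover lies level (0.03 rad), at rest and released on the mould that holds the steel skeleton (within 30 mm of its centre): centres within 6 mm, turned within 0.08 rad either way round, underside 33 to 39 mm above the mould's underside (((horizontal distance between cover and mould_a below 0.006 m and z of cover in the frame of mould_a between 0.033 and 0.039 m and angle between the x axis of cover and the x axis of mould_a, either way round below 0.08 rad and horizontal distance between skeleton and mould_a below 0.03 m) or (horizontal distance between cover and mould_b below 0.006 m and z of cover in the frame of mould_b between 0.033 and 0.039 m and angle between the x axis of cover and the x axis of mould_b, either way round below 0.08 rad and horizontal distance between skeleton and mould_b below 0.03 m)) and angle between cover's own z axis and vertical below 0.03 rad and linear speed of cover below 0.02 m/s and contact force between the fingers and cover below 0.1 N); the robot touches nothing.
It fails at once if the cover is dropped: it moves faster than 0.35 m/s (a fall of about 6 mm) with no finger on it (contact force between the fingers and cover below 0.05 N and linear speed of cover above 0.35 m/s).
It fails at once if one of the two hands is moved by more than 25 mm (distance of any of skeleton, green_hand from where it was at the start of the episode above 0.025 m).
It fails at once if a bystander is moved by more than 30 mm (distance of any of paint_jar, spray_can, tape_roll, screwdriver, brush, mug, wood_block from where it was at the start of the episode above 0.03 m).
It also fails if it takes over 48 s, if anything falls off the work surface, if the arm or the gripper's body presses on something with over 40 N, if the wrist force passes 120 N, or if a joint passes its speed limit or range.

## Robot

A 6-joint arm with a two-finger parallel gripper is mounted at the origin on the work surface. World frame = base frame: x ahead of the robot, y to its left, z up, the work surface at z = 0. Lengths are in mm, angles in degrees, forces in N, time in s.
With the tool pointing down it reaches from about 150 to 775 mm from the base axis. Payload 6.1 kg.
Tool frame: the origin (TCP) lies midway between the tips of the shut fingers; the grasp point (between the pads) lies 19 mm behind it; z points along the fingers, y is the line along which they close (so a half turn about z gives the same grasp; the last joint's range is limited). The gripper opens to 85 mm and grips with 20 to 120 N. Pads are 22 mm wide; open, the fingers measure 114 mm over their backs; the gripper's body (76 mm by 85 mm) begins 54 mm behind the grasp point. The pads swing forward as they close: fully open they stand 13 mm farther back than shut.
Start: joints at [68.354, 7.208, -2.269, 80.523, 0, 90], TCP at [193.652, 487.962, 231.295] pointing down, gripper open.
Joint ranges: [-155.77, 155.77], [-54.66, 111.73], [-72.52, 77.12], [-102.08, 115.82], [-83.92, 84.16], [-180, 180]. Speed limits (degrees/s): [136.94, 136.94, 172.46, 180, 180, 180].

## Interface

Orientations are given as a 3x3 rotation matrix whose columns are the frame's x, y, z axes.
In Python, from plant import robot gives the robot as it stands.
- The arm moves only by the shell command python3 -m creep 'ROWS' [OPENING]. ROWS is JSON, a list of rows, each a list of 4 numbers: the shift along the tool's x, y, z in units of 30 mm (1.0 is 30 mm), then the turn about the tool's z in degrees. In form: [[tx, ty, tz, roll], ...]. A call has 1 to 12 rows; each row is the pose to reach, as a shift and turn from the pose commanded when the call began, along the tool's axes at that moment; what a row does not reach only later rows make up. A row lasts 1/10 s, in which the tool goes at most 50 mm and 8.59 degrees, less where a joint would pass 70% of its speed; a pose out of reach is approached as far as the arm can. A call with a gripper value outside its range is refused whole. OPENING is the closure, from 0 (fully open) to 1 (shut), set as the call begins (- or left out, the last holds). The fingers move at their own pace and stop on an object; the grip force is fixed at half the most. Time passes only in rows, so rows that repeat a pose let the fingers close. It gives the time, the measured TCP pose, the force, the opening and the grip force at its end, in the units of the state.
- robot.read_state(): the state, without advancing time (a new reading comes with each control period).
- robot.capture(name): name is "scene" or "top" or "wrist"; returns (picture, depth): 420x560x3 uint8, red, green, blue; 420x560 float32, mm along the optical axis (not along the pixel's ray), 0 where there is no reading.
- robot.camera_params(name): a dict with "fx", "fy", "cx", "cy" (pixels), "pose" (4x4, takes a point from camera to world coordinates). Camera axes: x right, y down, z forward; pixel columns grow to the right and rows downward; lengths in mm; the calibration is good to about 2 mm. A picture is of the moment at which its call begins: read the wrist's pose just before it. camera_params takes no time and is no camera call; for the wrist camera it gives the pose at the moment of the call.
- robot.close_job(): hands the job in; it is judged then, once.
The state is a dict: "t": time; "qpos": joint angles; "dq": joint speeds; "tau": joint torques, N m; "ee_pos": TCP position; "tool_rot": TCP orientation; "force": force on the tool from outside, world axes, zero at the start; "torque": the same for the moment, N m; "width": finger opening in mm; "finger_force": force on a finger pad.
Only numpy, scipy, OpenCV 4.12 (cv2) and the standard library are available. Lean on these libraries where they do the work, as an engineer would, in place of code of your own. Each camera call takes 0.05 s, during which the arm holds its last target. There are 200 camera calls.

## Working session

There is one attempt and no reset: what is moved stays moved. The work goes in short steps, Python scripts to look and compute and a shell command to move; the robot and the scene stay as the last step left them, time stands still between calls to the robot, and variables do not carry over. Pictures are saved under pics/ and viewed, at most 10 in all, crops included, and the job is handed in when it is done.

```bash
mkdir -p pics; python3 - <<'E'
from plant import robot
import cv2,numpy as np
s=robot.read_state();print(s['t'],s['ee_pos'],np.round(s['tool_rot'],3),s['width'])
for n in("top","scene"):
    p,d=robot.capture(n);cv2.imwrite(f"pics/{n}0.png",p[:,:,::-1]);np.savez(f"{n}0.npz",p=p,d=d);c=robot.camera_params(n);print(n,c['fx'],c['cx'],c['cy'],np.round(c['pose'],3).tolist())
E
```

```text
0.0 [193.50398239 487.59586702 230.51018522] [[-0.929  0.369 -0.001]
 [ 0.369  0.929 -0.002]
 [ 0.    -0.002 -1.   ]] 85.62651795061342
top 504.9431594261877 280.92671312003466 209.30569256491836 [[0.015, -0.98, 0.2, 239.692], [-1.0, -0.014, 0.006, -17.352], [-0.003, -0.2, -0.98, 1454.044], [0.0, 0.0, 0.0, 1.0]]
scene 419.92601466116406 281.0040060600219 210.59405578234893 [[-0.238, 0.776, -0.584, 1191.58], [0.971, 0.186, -0.149, 182.752], [-0.007, -0.602, -0.798, 1007.678], [0.0, 0.0, 0.0, 1.0]]
```

View pics/top0.png

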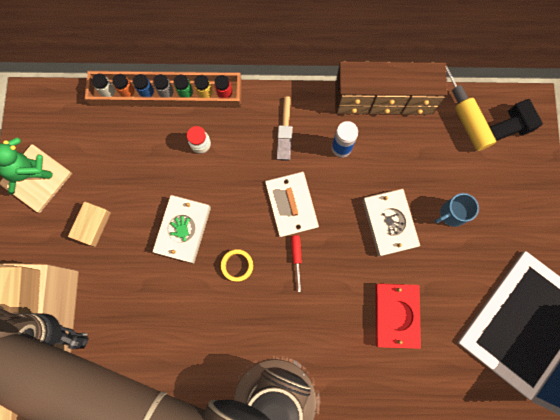

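View pics/scene0.png

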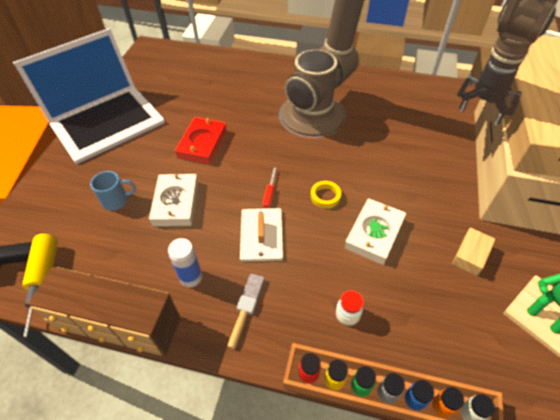

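The top view shows these candidates:
- **Cover:** the plate with the brown handle, at (292,204).
- **Skeleton mould:** the pale mould at (392,222).
- **Look-alikes:** the green-hand mould at (182,229) and the red mould at (399,316), neither of which is the target.

The screwdriver tip sits close to the cover's lower edge, at (297,240). Next I measure both targets and check them in a close crop.

```bash
cat > h.py <<'E'
import numpy as np,cv2
def world(d,c):
    v,u=np.mgrid[:d.shape[0],:d.shape[1]]
    P=np.stack([(u-c['cx'])/c['fx']*d,(v-c['cy'])/c['fy']*d,d],-1)
    T=np.array(c['pose']);return P@T[:3,:3].T+T[:3,3]
def ray(c,u,v,z):
    T=np.array(c['pose']);r=T[:3,:3]@np.array([(u-c['cx'])/c['fx'],(v-c['cy'])/c['fy'],1]);o=T[:3,3]
    return o+r*(z-o[2])/r[2]
def rect(p,d,c,zlo,zhi,zp,near,R=110):
    """min-area rectangle (world xy) of pale pixels in a height band"""
    W=world(d,c);hsv=cv2.cvtColor(p,cv2.COLOR_RGB2HSV)
    m=(hsv[...,1]<70)&(hsv[...,2]>120)&(d>0)&(W[...,2]>zlo)&(W[...,2]<zhi)&(np.hypot(W[...,0]-near[0],W[...,1]-near[1])<R)
    m=cv2.morphologyEx(m.astype(np.uint8),cv2.MORPH_OPEN,np.ones((3,3)))
    k=max(cv2.findContours(m,0,2)[0],key=cv2.contourArea)[:,0]
    q=np.array([ray(c,u,v,zp)[:2] for u,v in k],np.float32)
    (x,y),(a,b),t=cv2.minAreaRect(q)
    if a<b:t+=90;a,b=b,a
    return [round(float(f),1) for f in(x,y,a,b,(t+90)%180-90,np.median(W[...,2][m>0]))]
E
python3 - <<'E'
from plant import robot
from h import *
px={'top':[(292,204),(392,222),(182,229)],'scene':[(262,250),(174,197),(376,228)]}
for n in px:
    f=np.load(n+'0.npz');c=robot.camera_params(n);p,d=f['p'],f['d']
    for i,(u,v) in enumerate(px[n]):
        z=14 if i==0 else 36
        near=ray(c,u,v,z); print(n,i,near[:2].round(),rect(p,d,c,z-9,z+9,z,near))
f=np.load('top0.npz');p=f['p'][:,:,::-1]
a=cv2.resize(p[165:270,255:425],None,fx=4.5,fy=4.5,interpolation=cv2.INTER_CUBIC);cv2.imwrite('pics/crop.png',a)
E
```

```text
top 0 [549. -41.] [550.3, -38.6, 169.6, 113.8, 15.4, 11.8]
top 1 [ 496. -326.] [497.5, -324.3, 169.3, 113.7, 14.6, 33.9]
top 2 [467. 272.] [469.8, 274.9, 169.0, 115.4, -14.1, 33.6]
scene 0 [610. -21.] [572.0, -34.6, 131.7, 112.8, 13.8, 13.6]
scene 1 [ 506. -321.] [500.2, -324.8, 169.5, 113.8, 14.3, 35.2]
scene 2 [479. 275.] [473.9, 275.2, 170.5, 113.7, -14.2, 35.5]
```

View pics/crop.png

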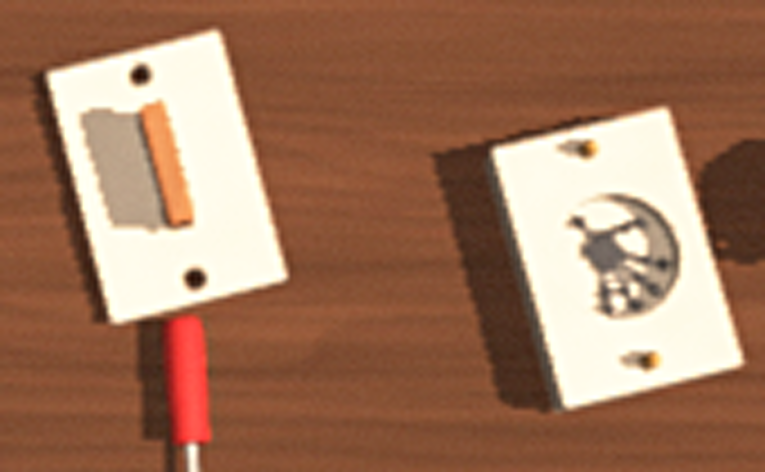

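The crop confirms it: the handle plate with holes is on the left, and the steel skeleton mould is on the right with pins at about (587,148) and (650,360) in the crop. Now I move over the cover.

```bash
cat >> h.py <<'E'
def row(s,x,y,z,yaw):
    """shift/roll from state s to TCP (x,y,z), tool y axis at yaw deg (mod 180)"""
    R=np.array(s['tool_rot']);e=R.T@(np.array([x,y,z])-s['ee_pos'])/30
    a=np.degrees(np.arctan2(R[1,1],R[0,1]));r=-((yaw-a+90)%180-90)
    print('t',round(s['t'],2),'pos',np.round(s['ee_pos'],1),'yaw',round(a,2),'tilt',np.round(R[:2,2],4),'w',round(s['width'],1),'F',np.round(s['force'],1),'ROW',np.round(e,3),round(r,2))
E
python3 -m creep '[[-17.56,-11.89,0,-37],[-17.56,-11.89,0,-37],[-17.56,-11.89,0,-37],[-17.56,-11.89,0,-37],[-17.56,-11.89,0,-37],[-17.56,-11.89,0,-37],[-17.56,-11.89,0,-37],[-17.56,-11.89,0,-37],[-17.56,-11.89,0,-37],[-17.56,-11.89,0,-37],[-17.56,-11.89,0,-37],[-17.56,-11.89,0,-37]]' 0
python3 - <<'E'
from plant import robot
from h import *
row(robot.read_state(),551,-38.6,230,105)
E
```

```text
t: 1.3
ee_pos: [521.0, 6.2, 231.1]
tool_rot: [[-0.964, -0.264, -0.0], [-0.264, 0.964, 0.0], [0.0, 0.0, -1.0]]
force: [1.4, 1.6, -0.7]
width: 85.5
finger_force: 0.0
t 1.3 pos [521.    6.2 231.1] yaw 105.33 tilt [-0.0003  0.0002] w 85.5 F [ 1.4  1.6 -0.7] ROW [-0.568 -1.705  0.035] 0.33
```

```bash
python3 -m creep '[[-0.57,-1.7,0,0],[-0.57,-1.7,0,0],[-0.57,-1.7,0,0],[-0.57,-1.7,0,0],[-0.57,-1.7,0,0]]' 0
python3 - <<'E'
from plant import robot
from h import *
s=robot.read_state();row(s,551,-38.6,25,105)
c=robot.camera_params('wrist');p,d=robot.capture('wrist');cv2.imwrite('pics/w1.png',p[:,:,::-1]);np.savez('w1.npz',p=p,d=d)
np.save('cw1.npy',c,allow_pickle=True)
W=world(d,c);hsv=cv2.cvtColor(p,cv2.COLOR_RGB2HSV)
print(c['fx'],np.round(c['pose'],3).tolist())
try: print(rect(p,d,c,5,23,14,(550,-38)))
except Exception as e: print(e)
m=((W[...,2]>48)&(W[...,2]<64)&(np.hypot(W[...,0]-550,W[...,1]+38)<60)).astype(np.uint8)
ks=cv2.findContours(m,0,2)[0];k=max(ks,key=cv2.contourArea)[:,0]
print('handle',cv2.minAreaRect(np.array([ray(c,u,v,56)[:2] for u,v in k],np.float32)),np.median(W[...,2][m>0]))
E
```

```text
t: 1.8
ee_pos: [549.7, -35.2, 231.6]
tool_rot: [[-0.964, -0.266, -0.0], [-0.266, 0.964, 0.0], [0.0, 0.0, -1.0]]
force: [-0.1, 0.3, 0.5]
width: 85.7
finger_force: 0.0
t 1.8 pos [549.7 -35.2 231.6] yaw 105.45 tilt [-0.0001  0.0002] w 85.7 F [-0.1  0.3  0.5] ROW [-0.01  -0.123  6.885] 0.45
358.5791161542322 [[-0.266, 0.92, 0.289, 475.394], [0.964, 0.254, 0.081, -56.212], [0.001, 0.3, -0.954, 373.886], [0.0, 0.0, 0.0, 1.0]]
[550.9, -40.1, 169.0, 114.4, 15.3, 13.6]
handle ((549.7647094726562, -40.63335418701172), (78.25952911376953, 17.205944061279297), 15.632935523986816) 55.43653130006672
```

View pics/w1.png

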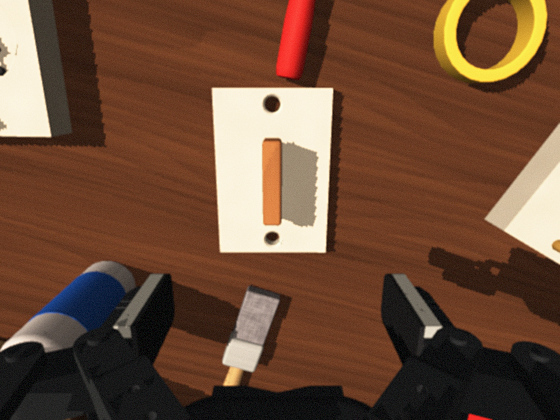

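The wrist view shows the cover with its handle at about (271,182), the screwdriver just clear of it, and open bench where the fingers will go. The measured sizes match the given ones, so I descend in two stages.

```bash
python3 -m creep '[[0,-0.17,1.5,0],[0,-0.17,3,0],[0,-0.17,4,0],[0,-0.17,4.6,0],[0,-0.17,4.6,0],[0,-0.17,4.6,0]]' 0
python3 - <<'E'
from plant import robot
from h import *
s=robot.read_state();row(s,550.5,-40.3,25,105.4)
E
```

```text
t: 2.45
ee_pos: [551.7, -40.5, 94.1]
tool_rot: [[-0.964, -0.266, 0.0], [-0.266, 0.964, -0.0], [-0.0, -0.0, -1.0]]
force: [-0.5, -0.2, 0.7]
width: 85.2
finger_force: 0.0
t 2.45 pos [551.7 -40.5  94.1] yaw 105.43 tilt [ 0.0005 -0.    ] w 85.2 F [-0.5 -0.2  0.7] ROW [0.037 0.018 2.304] 0.03
```

```bash
python3 -m creep '[[0.03,0,1,0],[0.03,0,1.8,0],[0.03,0,2.3,0],[0.03,0,2.3,0],[0.03,0,2.3,0],[0.03,0,2.3,0]]' 0
python3 -m creep '[[0,0,0,0],[0,0,0,0],[0,0,0,0],[0,0,0,0],[0,0,0,0],[0,0,0,0],[0,0,0,0],[0,0,0,0],[0,0,0,0],[0,0,0,0]]' 1
```

```text
t: 3.05
ee_pos: [552.3, -41.5, 26.3]
tool_rot: [[-0.964, -0.265, 0.003], [-0.265, 0.964, -0.0], [-0.003, -0.001, -1.0]]
force: [0.3, -0.5, -0.0]
width: 85.6
finger_force: 0.0
t: 4.05
ee_pos: [551.0, -41.5, 24.6]
tool_rot: [[-0.964, -0.265, 0.0], [-0.265, 0.964, 0.0], [-0.0, -0.0, -1.0]]
force: [-0.2, 0.2, 5.6]
width: 17.1
finger_force: 60.0
```

```bash
python3 -m creep '[[0,0,-0.2,0],[0,0,-0.6,0],[0,0,-1.2,0],[0,0,-1.9,0],[0,0,-2.6,0],[0,0,-3.2,0],[0,0,-3.5,0],[0,0,-3.5,0],[0,0,-3.5,0],[0,0,-3.5,0]]' 1
python3 - <<'E'
from plant import robot
from h import *
s=robot.read_state();row(s,499.5,-325.5,130,104.6)
E
```

```text
t: 5.05
ee_pos: [550.2, -41.5, 128.0]
tool_rot: [[-0.964, -0.265, -0.002], [-0.265, 0.964, 0.0], [0.002, 0.001, -1.0]]
force: [0.3, -1.1, -3.9]
width: 17.1
finger_force: 58.9
t 5.05 pos [550.2 -41.5 128. ] yaw 105.35 tilt [-0.0021  0.0001] w 17.1 F [ 0.3 -1.1 -3.9] ROW [ 4.135 -8.681 -0.063] 0.75
```

```bash
python3 -m creep '[[0.15,-0.3,0,0],[0.5,-1,0,0],[0.9,-2,0,0],[1.4,-3,0,0],[1.9,-4,0,0],[2.4,-5,0,0],[2.9,-6,0,0],[3.3,-7,0,0],[3.7,-7.8,0,0.4],[4,-8.4,0,0.7],[4.13,-8.68,0,0.7],[4.13,-8.68,0,0.7]]' 1
python3 -m creep '[[0,0,0,0],[0,0,0,0],[0,0,0,0]]' 1
python3 - <<'E'
from plant import robot
from h import *
s=robot.read_state();row(s,499.5,-325.5,130,104.6)
for n in('wrist','top','scene'):
    c=robot.camera_params(n);p,d=robot.capture(n);cv2.imwrite(f'pics/{n}2.png',p[:,:,::-1]);np.savez(f'{n}2.npz',p=p,d=d,c=c)
    W=world(d,c);m=(np.hypot(W[...,0]-500,W[...,1]+325)<100)&(d>0)
    print(n,np.histogram(W[...,2][m],bins=range(-10,200,15))[0])
    for z0 in (116,36):
        try:print(n,z0,rect(p,d,c,z0-11,z0+11,z0,(500,-325)))
        except Exception as e:print(n,z0,'none')
E
```

```text
t: 6.25
ee_pos: [499.6, -326.5, 128.7]
tool_rot: [[-0.968, -0.251, -0.001], [-0.251, 0.968, 0.0], [0.001, 0.001, -1.0]]
force: [0.1, -0.6, -3.5]
width: 17.0
finger_force: 59.1
t: 6.55
ee_pos: [500.7, -324.5, 129.4]
tool_rot: [[-0.967, -0.254, 0.0], [-0.254, 0.967, 0.0], [-0.0, 0.0, -1.0]]
force: [-1.2, 1.0, -3.8]
width: 17.7
finger_force: 59.1
t 6.55 pos [ 500.7 -324.5  129.4] yaw 104.74 tilt [0.0001 0.0001] w 17.7 F [-1.2  1.  -3.8] ROW [ 0.046 -0.022 -0.02 ] 0.14
wrist [ 1392     0   106   758   151     0     0    71 51484   481  1709 10485
  7710]
wrist 116 [474.9, -331.5, 116.7, 115.4, -75.3, 118.5]
wrist 36 [440.8, -342.5, 22.2, 13.3, 74.3, 35.7]
top [514  46 174  71   0   0   0  43 735   7  11   9   1]
top 116 [547.5, -308.3, 117.0, 73.9, -74.9, 116.7]
top 36 [484.0, -275.0, 53.4, 15.0, 14.7, 33.8]
scene [ 702  190  493  382    4    0    0   86 1391   40   78  139  120]
scene 116 [524.6, -318.8, 125.7, 114.2, 14.8, 117.9]
scene 36 [564.7, -334.4, 63.5, 47.2, -76.5, 35.0]
```

View pics/wrist2.png

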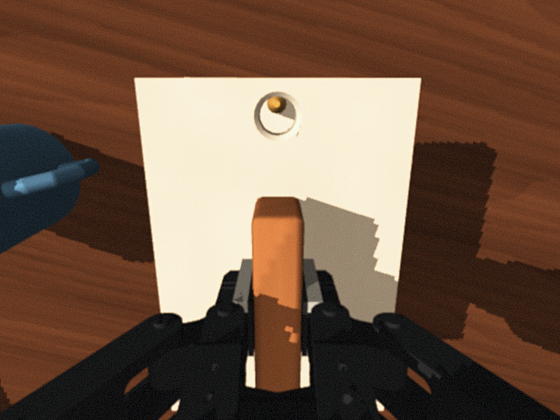

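View pics/scene2.png

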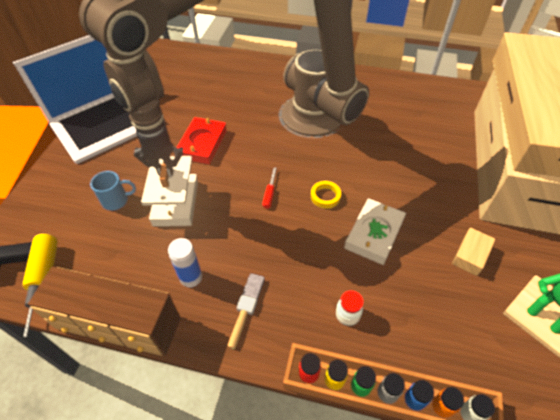

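The wrist view shows the -x pin tip at about (277,103) through the hole at about (277,115). The scene view shows the cover held level above the skeleton mould. I use that pin and hole for the fine offset.

```bash
python3 - <<'E'
from plant import robot
from h import *
f=np.load('wrist2.npz',allow_pickle=True);p,d,c=f['p'],f['d'],f['c'].item()
W=world(d,c);hsv=cv2.cvtColor(p,cv2.COLOR_RGB2HSV)
roi=np.zeros(d.shape,bool);roi[85:145,248:308]=True
hole=(roi&(W[...,2]<105)).astype(np.uint8)
k=max(cv2.findContours(hole,0,2)[0],key=cv2.contourArea)
# hole's own top rim from colour: dark ring outline
g=(roi&(hsv[...,2]<225)).astype(np.uint8);k2=max(cv2.findContours(g,0,2)[0],key=cv2.contourArea)
for kk in(k,k2):
    print('hole',cv2.fitEllipse(kk),cv2.boundingRect(kk))
pin=(roi&(hsv[...,1]>120)&(hsv[...,2]>80)).astype(np.uint8);k3=max(cv2.findContours(pin,0,2)[0],key=cv2.contourArea)
print('pin',cv2.fitEllipse(k3),cv2.boundingRect(k3),np.percentile(W[...,2][pin>0],[5,50,95]))
for kk,z in((k,118.8-14),(k2,118.8)):
    (u,v)=cv2.fitEllipse(kk)[0];print('holeW',ray(c,u,v,z).round(1))
(u,v)=cv2.minEnclosingCircle(k3)[0];print('pinW@54',u,v,ray(c,u,v,54).round(1))
x=p[75:155,238:318,::-1];cv2.imwrite('pics/hole.png',cv2.resize(x,None,fx=7,fy=7,interpolation=cv2.INTER_CUBIC))
E
```

```text
hole ((277.48333740234375, 114.08943176269531), (34.5846061706543, 35.532691955566406), 2.270354986190796) (260, 96, 36, 37)
hole ((274.90972900390625, 113.8698501586914), (37.50978088378906, 44.30400085449219), 18.817562103271484) (254, 92, 42, 44)
pin ((275.272216796875, 102.81877899169922), (14.68917465209961, 18.02953338623047), 51.9606819152832) (267, 97, 19, 16) [47.58655957 51.46447856 54.38006637]
holeW [ 433.4 -342.3  104.8]
holeW [ 433.  -343.6  118.8]
pinW@54 276.0714416503906 102.92857360839844 [ 429.8 -344.    54. ]
```

View pics/hole.png

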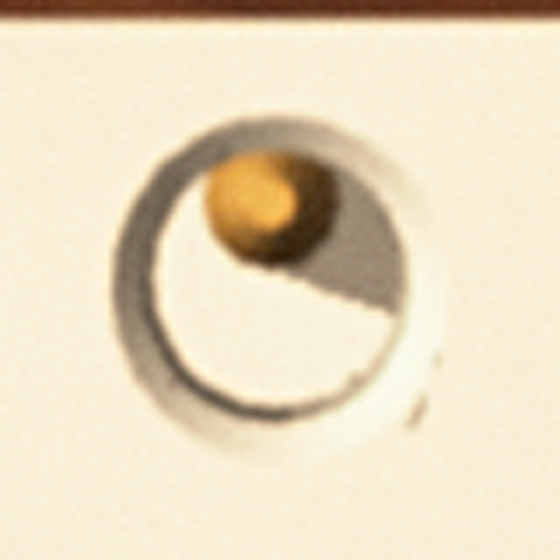

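```bash
python3 - <<'E'
from plant import robot
from h import *
c=np.load('wrist2.npz',allow_pickle=True)['c'].item()
h=(ray(c,277.4,116,118.8)+ray(c,278,115.3,111))/2;h2=ray(c,277.5,114.1,110)
t=ray(c,276.4,103.6,54);print(h.round(1),h2.round(1),t.round(1))
s=robot.read_state();e=t-(h+h2)/2;print(e.round(1));P=s['ee_pos']+e;row(s,P[0],P[1],80,104.5)
# mould pins in the first top view: brass blobs
f=np.load('top0.npz');c=robot.camera_params('top');hsv=cv2.cvtColor(f['p'],cv2.COLOR_RGB2HSV);W=world(f['d'],c)
m=((np.hypot(W[...,0]-498,W[...,1]+324)<85)&(hsv[...,1]>100)&(W[...,2]>30)).astype(np.uint8)
q=[(ray(c,*cv2.minEnclosingCircle(k)[0],48).round(1),cv2.contourArea(k)) for k in cv2.findContours(m,0,2)[0]];print(q)
E
```

```text
[ 433.6 -342.2  114.9] [ 433.2 -342.4  110. ] [ 430.1 -343.8   54. ]
[ -3.3  -1.5 -58.4]
t 6.7 pos [ 500.6 -324.9  129.5] yaw 104.71 tilt [ 0.0002 -0.0001] w 17.3 F [-0.2 -1.  -4.1] ROW [ 0.118 -0.019  1.649] 0.21
[(array([ 429.9, -341.2,   48. ]), 7.5), (array([ 564.5, -306.4,   48. ]), 7.5)]
```

```bash
python3 -m creep '[[0.04,-0.01,0.2,0.2],[0.12,-0.02,0.6,0.2],[0.12,-0.02,1,0.2],[0.12,-0.02,1.3,0.2],[0.12,-0.02,1.45,0.2],[0.12,-0.02,1.5,0.2],[0.12,-0.02,1.5,0.2],[0.12,-0.02,1.5,0.2]]' 1
python3 - <<'E'
from plant import robot
from h import *
s=robot.read_state();row(s,497.3,-326.4,60.6,104.5)
c=robot.camera_params('wrist');p,d=robot.capture('wrist');np.savez('wrist3.npz',p=p,d=d,c=c)
x=p[75:155,238:318,::-1];cv2.imwrite('pics/hole3.png',cv2.resize(x,None,fx=7,fy=7,interpolation=cv2.INTER_CUBIC))
E
```

```text
t: 7.5
ee_pos: [497.3, -327.1, 84.8]
tool_rot: [[-0.968, -0.25, 0.001], [-0.25, 0.968, -0.0], [-0.001, -0.001, -1.0]]
force: [0.6, -0.2, -4.0]
width: 17.6
finger_force: 59.1
t 7.5 pos [ 497.3 -327.1   84.8] yaw 104.45 tilt [ 0.0007 -0.0005] w 17.6 F [ 0.6 -0.2 -4. ] ROW [-0.005  0.024  0.806] -0.05
```

View pics/hole3.png

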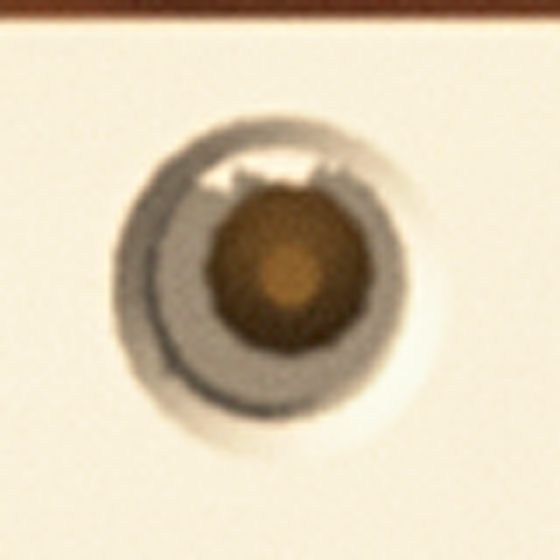

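The pin tip at (290,273) in the crop is centred in the hole to within about 1 mm. I lower slowly.

```bash
python3 -m creep '[[0,0,0.08,0],[0,0,0.16,0],[0,0,0.24,0],[0,0,0.32,0],[0,0,0.4,0],[0,0,0.48,0],[0,0,0.56,0],[0,0,0.62,0],[0,0,0.66,0],[0,0,0.66,0],[0,0,0.66,0]]' 1
```

```text
t: 8.65
ee_pos: [497.1, -326.9, 64.6]
tool_rot: [[-0.968, -0.25, 0.0], [-0.25, 0.968, -0.0], [-0.0, -0.0, -1.0]]
force: [-0.4, 0.1, -4.1]
width: 17.0
finger_force: 59.1
```

```bash
python3 -m creep '[[0,0,0.03,0],[0,0,0.06,0],[0,0,0.09,0],[0,0,0.1,0],[0,0,0.1,0],[0,0,0.1,0]]' 1
```

```text
t: 9.25
ee_pos: [497.0, -326.9, 61.5]
tool_rot: [[-0.968, -0.25, -0.0], [-0.25, 0.968, 0.0], [0.0, 0.0, -1.0]]
force: [-0.4, -0.1, -4.1]
width: 17.1
finger_force: 59.1
```

No lateral force, so the pins are in the holes. I keep going until the mould takes the weight.

```bash
python3 -m creep '[[0,0,0.015,0],[0,0,0.03,0],[0,0,0.04,0],[0,0,0.04,0],[0,0,0.04,0]]' 1
```

```text
t: 9.75
ee_pos: [497.1, -327.0, 60.6]
tool_rot: [[-0.968, -0.25, 0.0], [-0.25, 0.968, -0.0], [-0.0, -0.0, -1.0]]
force: [0.0, 0.1, -0.5]
width: 17.5
finger_force: 59.5
```

```bash
python3 -m creep '[[0,0,0.01,0],[0,0,0.02,0],[0,0,0.02,0],[0,0,0.02,0]]' 1
python3 -m creep '[[0,0,0,0],[0,0,0,0],[0,0,0,0],[0,0,0,0],[0,0,0,0],[0,0,0,0],[0,0,0,0],[0,0,0,0]]' 0
```

```text
t: 10.15
ee_pos: [497.1, -327.0, 60.6]
tool_rot: [[-0.968, -0.25, 0.001], [-0.25, 0.968, -0.0], [-0.001, -0.001, -1.0]]
force: [-2.5, 0.9, 5.5]
width: 16.7
finger_force: 60.4
t: 10.95
ee_pos: [497.0, -326.9, 59.7]
tool_rot: [[-0.968, -0.25, -0.0], [-0.25, 0.968, -0.0], [0.0, 0.0, -1.0]]
force: [0.3, 1.1, 0.3]
width: 85.3
finger_force: 0.0
```

```bash
python3 -m creep '[[0,0,-0.3,0],[0,0,-0.9,0],[0,0,-1.8,0],[0,0,-2.8,0],[0,0,-3.8,0],[0,0,-4.6,0],[0,0,-5,0],[0,0,-5,0],[0,0,-5,0],[0,0,-5,0]]' 0
python3 - <<'E'
from plant import robot
from h import *
row(robot.read_state(),498,-326,200,104.5)
for n in('wrist','scene'):
    c=robot.camera_params(n);p,d=robot.capture(n);cv2.imwrite(f'pics/{n}9.png',p[:,:,::-1])
    print(n,rect(p,d,c,40,60,50,(498,-325)))
    W=world(d,c);m=(np.abs(W[...,2]-50)<8)&(np.hypot(W[...,0]-498,W[...,1]+325)<80)
    A=np.c_[W[m][:,:2]-[498,-325],np.ones(m.sum())];print('plane',np.linalg.lstsq(A,W[m][:,2],rcond=None)[0].round(4))
E
```

```text
t: 11.95
ee_pos: [496.4, -326.6, 208.0]
tool_rot: [[-0.968, -0.25, -0.002], [-0.25, 0.968, 0.001], [0.002, 0.002, -1.0]]
force: [0.7, -0.1, 0.5]
width: 85.5
finger_force: 0.0
t 11.95 pos [ 496.4 -326.6  208. ] yaw 104.45 tilt [-0.0022  0.0014] w 85.5 F [ 0.7 -0.1  0.5] ROW [-0.056  0.004  0.268] -0.05
wrist [497.6, -326.9, 169.4, 114.5, 14.5, 49.6]
plane [-9.00000e-04  1.00000e-03  4.96226e+01]
scene [500.2, -325.3, 169.5, 113.8, 14.5, 49.0]
plane [2.2000e-03 2.2000e-03 4.9056e+01]
```

View pics/wrist9.png

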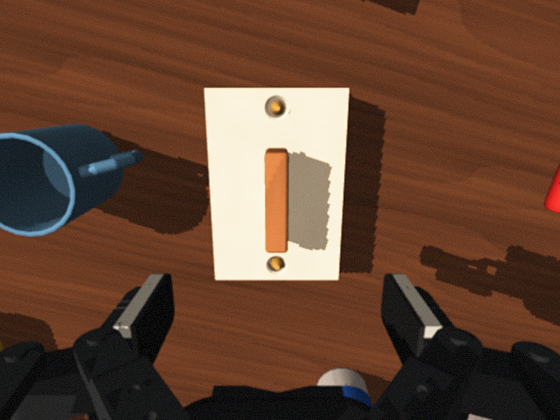

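Both pins show through the holes, at (276,106) and (276,264). The cover is level with its top at about 50 mm, so it is flush, and the gripper is clear.

```bash
python3 -c "from plant import robot; print(robot.close_job())"
```

```text
the job is handed in; nothing more can be done
None
```

The cover is on the two pins of the steel-skeleton mould, measured level and flush, and released; the job was handed in after about 12 s of robot time, with no verdict returned.

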